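# Close up a row of pipe caps in the saw-table jig

### The job

Pushing only on the orange cap at the tail, slide the whole row of four pipe caps along the channel of the blue jig until it is tight together and fully home against the red end stop. Then push the yellow keeper arm round until it lies straight across the channel behind the row, and move clear of it. Do not lift or tip any cap, and leave the other things on the table where they are.

Things in the scene. Friction and masses are not known exactly. Their poses are not given: they have to be found in the camera images.
- rail: the jig, fixed to the table: blue base plate 380 x 130 mm with a straight channel along it. Origin: on the table under the channel's centre line; x axis along the channel to the red end stop, z up. Channel floor 8 mm above the table, 54 mm wide, open at the tail (x = -180 mm). Fence on the +y side: 12 mm thick, top 36 mm above the table; lip on the -y side: 8 mm thick, top 18 mm above the table
- stop_face (a point): centre of the red end stop's face, at channel floor level (jig x = +180 mm); the block is 110 mm wide, its top 50 mm above the table. With the row home the cap centres lie 25, 75, 125 and 175 mm before this face
- keeper_pivot (a point): on the upright pivot pin of the yellow keeper arm, half-way up the arm (29 mm above the table), at jig x = -29, y = -50 mm, outside the lip. The arm is 12 mm wide, reaches 72 mm from the pin and lies 22 to 36 mm above the table; a black knob 16 mm across on the pin reaches 44 mm
- keeper (a joint): angle of the keeper arm, growing anticlockwise seen from above: 0 = closed, straight across the channel (along jig +y, hard stop), 1.57 = back along jig -x, 2.7 = swung out to the -y side (limit). Starts at 1.8 to 2.5. Light friction (about 1 N at mid-arm); stays where left. Closed, its face is 3 mm behind a row that is fully home
- keeper_tip (a point): the free end of the keeper arm, 72 mm from its pivot, half-way up the arm
- cap_orange: orange pipe end cap, a closed plastic cylinder 50 mm across and 36 mm high, about 0.08 kg, loose in the channel of the jig. Origin: centre of its underside, on the channel floor. Always the last of the row (at the tail, farthest from the end stop)
- cap_black: black pipe end cap, a closed plastic cylinder 50 mm across and 36 mm high, about 0.08 kg, loose in the channel of the jig. Origin: centre of its underside, on the channel floor. One of the three leading caps, in any order; do not push it directly
- cap_grey: grey pipe end cap, a closed plastic cylinder 50 mm across and 36 mm high, about 0.08 kg, loose in the channel of the jig. Origin: centre of its underside, on the channel floor. One of the three leading caps, in any order; do not push it directly
- cap_green: green pipe end cap, a closed plastic cylinder 50 mm across and 36 mm high, about 0.08 kg, loose in the channel of the jig. Origin: centre of its underside, on the channel floor. One of the three leading caps, in any order; do not push it directly
- spare_cap: spare white pipe cap, 50 mm across and 36 mm high, standing on the table beside the jig; leave alone
- pipe_ring: black ring cut off a pipe, 90 mm across and 18 mm high, lying near the jig; leave alone
- tape_measure: yellow tape measure, 62 x 34 x 60 mm high; leave alone
- push_stick: flat red plastic push stick, about 255 mm long and 12 mm thick; leave alone
- screwdriver: screwdriver lying on the table; leave alone
- pipe_sleeve: upright grey pipe sleeve, 64 mm across, 70 mm high; leave alone
There are look-alikes about, which are no part of the job. Of the things that look like the cap_orange, the middle-sized one is meant.

How it is judged:
On the way, in this order (a step that is already met when the one before it is completed fails the run):
1. the row of caps is home against the end stop, the keeper still open (x of each of cap_black, cap_grey, cap_green, cap_orange in the frame of rail above 0 m and y of cap_black in the frame of rail between -0.006 and 0.006 m and height (world z) of each of cap_black, cap_grey, cap_green, cap_orange below 0.012 m and angle between each of cap_black, cap_grey, cap_green, cap_orange's own z axis and vertical below 0.1 rad and y of cap_grey in the frame of rail between -0.006 and 0.006 m and y of cap_green in the frame of rail between -0.006 and 0.006 m and y of cap_orange in the frame of rail between -0.006 and 0.006 m and value of joint keeper above 1 rad), for 0.2 s.
2. the keeper lies across the channel behind the row (value of joint keeper below 0.09 rad), for 0.2 s.
At the end, for the whole second after the job is handed in: all four caps stand upright on the channel floor in one tight row against the end stop (all gaps together at most 5 mm), at rest, and the keeper is closed across the channel (within 0.09 rad) (x of each of cap_black, cap_grey, cap_green, cap_orange in the frame of rail above 0 m and y of cap_black in the frame of rail between -0.006 and 0.006 m and height (world z) of each of cap_black, cap_grey, cap_green, cap_orange below 0.012 m and angle between each of cap_black, cap_grey, cap_green, cap_orange's own z axis and vertical below 0.1 rad and y of cap_grey in the frame of rail between -0.006 and 0.006 m and y of cap_green in the frame of rail between -0.006 and 0.006 m and y of cap_orange in the frame of rail between -0.006 and 0.006 m and linear speed of each of cap_black, cap_grey, cap_green, cap_orange below 0.01 m/s and value of joint keeper below 0.09 rad); the robot touches nothing.
It fails at once if a cap is lifted or tipped (height (world z) of any of cap_black, cap_grey, cap_green, cap_orange above 0.018 m or angle between any of cap_black, cap_grey, cap_green, cap_orange's own z axis and vertical above 0.3 rad).
It fails at once if a leading cap is pushed directly by the robot (contact force between any of the fingers, the arm and cap_black above 1 N or contact force between any of the fingers, the arm and cap_grey above 1 N or contact force between any of the fingers, the arm and cap_green above 1 N).
It fails at once if another thing on the table is disturbed (distance of any of spare_cap, pipe_ring, tape_measure, push_stick, screwdriver, pipe_sleeve from where it was at the start of the episode above 0.02 m).
It also fails if it takes over 51 s, if anything falls off the work surface, if the arm or the gripper's body presses on something with over 40 N, if the wrist force passes 120 N, or if a joint passes its speed limit or range.

### The arm

A 6-joint arm with a two-finger parallel gripper is mounted at the origin on the work surface. World frame = base frame: x ahead of the robot, y to its left, z up, the work surface at z = 0. Lengths are in m, angles in rad, forces in N, time in s.
With the tool pointing down it reaches from about 0.425 to 0.95 m from the base axis. Payload 3.5 kg.
Tool frame: the origin (TCP) lies between the finger pads; the fingertips stand 14 mm ahead of it and the grasp point (between the pads) lies 5 mm behind it; z points along the fingers, y is the line along which they close (so a half turn about z gives the same grasp; the last joint's range is limited). The gripper opens to 85 mm and grips with 20 to 120 N. Pads are 22 mm wide; open, the fingers measure 114 mm over their backs; the gripper's body (76 mm by 85 mm) begins 54 mm behind the grasp point. The pads swing forward as they close: fully open they stand 13 mm farther back than shut.
Start: joints at [-1.261, 0.286, 1.577, -0, 1.279, -0.15], TCP at [0.3, -0.605, 0.215] pointing down, gripper open.
Joint ranges: [-2.77, 2.77], [-0.9, 2.22], [0.21, 2.48], [-1.53, 4.67], [0.24, 2.81], [-2.84, 2.84]. Speed limits (rad/s): [2.79, 2.79, 3.14, 3.14, 3.14, 3.14].

### API

Orientations are given as a unit quaternion [x, y, z, w].
In Python, from plant import * gives the robot as it stands.
- The arm moves only by the tool step_arm, never from a script. Its argument "commands" is a list of rows, each an object of numbers: "gripper": the gripper's target within -1 to 1 (shut at 1, half-way at 0, fully open at -1); "x", "y", "z": the shift along the tool's x, y, z in mm; "spin": the turn about the tool's z in degrees. A call has exactly 10 rows; each row shifts and turns the commanded pose from where the row before left it, along the tool's axes as they then stand; what a row does not reach is not made up. A row lasts 1/10 s, in which the tool goes at most 50 mm and 8.59 degrees, less where a joint would pass 70% of its speed; a pose out of reach is approached as far as the arm can. A call with a gripper value outside its range is refused whole. The fingers move at their own pace and stop on an object; "force" is the grip in N (left out, the last holds). Time passes only in rows, so rows that do not move let the fingers close, or fill a call up. It gives the time, the measured TCP pose, the force, the opening and the grip force at its end, in the units of the state.
- get_state(): the state, without advancing time (a new reading comes with each control period).
- read_camera(name): name is "side" or "top"; returns a dict with "color" (384x512x3 uint8, red, green, blue), "z_map" (384x512 float32, m along the optical axis (not along the pixel's ray), 0 where there is no reading), "fx", "fy", "cx", "cy" (pixels), "eye" and "attitude" of the camera in the world. Camera axes: x right, y up, looking along -z (the intrinsics and any distortion apply to the point x, -y, -z); pixel columns grow to the right and rows downward; lengths in m; the calibration is good to about 2 mm. A picture is of the moment at which its call begins.
- sign_off(): hands the job in; it is judged then, once.
The state is a dict: "time": time; "qpos": joint angles; "dq": joint speeds; "joint_efforts": joint torques, N m; "eef_pos": TCP position; "tcp_rot": TCP orientation; "contact_force": force on the tool from outside, world axes, zero at the start; "wrist_torque": the same for the moment, N m; "opening": opening from 0.0 (shut) to 1.0 (fully open); "finger_force": force on a finger pad.
Only numpy, scipy, OpenCV 4.12 (cv2) and the standard library are available. Lean on these libraries where they do the work, as an engineer would, in place of code of your own. Each camera call takes 0.05 s, during which the arm holds its last target. There are 200 camera calls.

## Working session

There is one attempt and no reset: what is moved stays moved. The work goes in short steps, Python scripts to look and compute and a tool call to move; the robot and the scene stay as the last step left them, time stands still between calls to the robot, and variables do not carry over. Pictures are saved under pics/ and viewed, at most 10 in all, crops included, and the job is handed in when it is done.

Besides the shell and the picture viewer there is one more tool, called after "Call:" in YAML: its name, and indented under it one key for each argument. step_arm: Moves the arm, as the interface text tells. Its arguments: {"type":"object","properties":{"commands":{"type":"array"},"force":{"type":"number"}},"required":["commands"]}

```bash
ls; mkdir -p pics; cat > h.py <<'E'
from plant import *
import numpy as np, cv2
from scipy.spatial.transform import Rotation as R
def rot(c):
    a=np.array(c['attitude']); return a if a.shape==(3,3) else R.from_quat(a).as_matrix()
def ray(c,u,v,z):
    d=rot(c)@np.array([(u-c['cx'])/c['fx'],-(v-c['cy'])/c['fy'],-1]); e=np.array(c['eye']); return e+d*(z-e[2])/d[2]
def cloud(c):
    h,w=c['z_map'].shape; u,v=np.meshgrid(np.arange(w),np.arange(h)); Z=c['z_map']
    P=np.stack([(u-c['cx'])/c['fx']*Z,-(v-c['cy'])/c['fy']*Z,-Z],-1)
    return P@rot(c).T+np.array(c['eye'])
E
python3 - <<'E'
from h import *
import pickle
for n in('top','side'):
    c=read_camera(n); pickle.dump(c,open(n+'.pkl','wb'))
    cv2.imwrite(f'pics/{n}0.png',cv2.resize(c['color'][:,:,::-1],(800,600),interpolation=cv2.INTER_CUBIC))
    print({k:v for k,v in c.items() if k not in('color','z_map')})
print(get_state())
E
```

```text
pics
{'fx': 365.8579628229887, 'fy': 365.8579628229887, 'cx': 253.81113127490343, 'cy': 187.00638976489793, 'eye': array([ 0.43598404, -0.05575581,  1.18805642]), 'attitude': array([-0.03960756,  0.04546615,  0.70873088, -0.7028973 ])}
{'fx': 488.5666532368804, 'fy': 488.5666532368804, 'cx': 257.6406142713823, 'cy': 191.02109055465763, 'eye': array([ 0.43396922, -1.03405488,  1.14453839]), 'attitude': array([ 0.35415158, -0.02907054, -0.06164335,  0.93270127])}
{'time': 0.1, 'qpos': array([-1.26100598e+00,  2.87110735e-01,  1.57805837e+00, -1.71657305e-05,
        1.27862208e+00, -1.50019403e-01]), 'dq': array([ 1.06391269e-03, -8.86447477e-04, -1.45778980e-03, -7.79103344e-04,
        7.99736542e-05,  1.00739129e-03]), 'joint_efforts': array([ 1.24845163e-03, -4.07291114e+01, -2.93699634e+01, -1.01835315e-04,
        3.38123049e-03, -9.45968765e-06]), 'eef_pos': array([ 0.29936115, -0.60426361,  0.21354808]), 'tcp_rot': array([ 9.73686923e-01,  2.27887181e-01, -9.59120510e-05, -1.09510264e-03]), 'contact_force': array([ 0.49621933, -0.81578582,  0.1548991 ]), 'wrist_torque': array([-0.00705429,  0.00057959, -0.0754663 ]), 'finger_force': 0.0, 'opening': 0.9974799616466097}
```

View pics/top0.png

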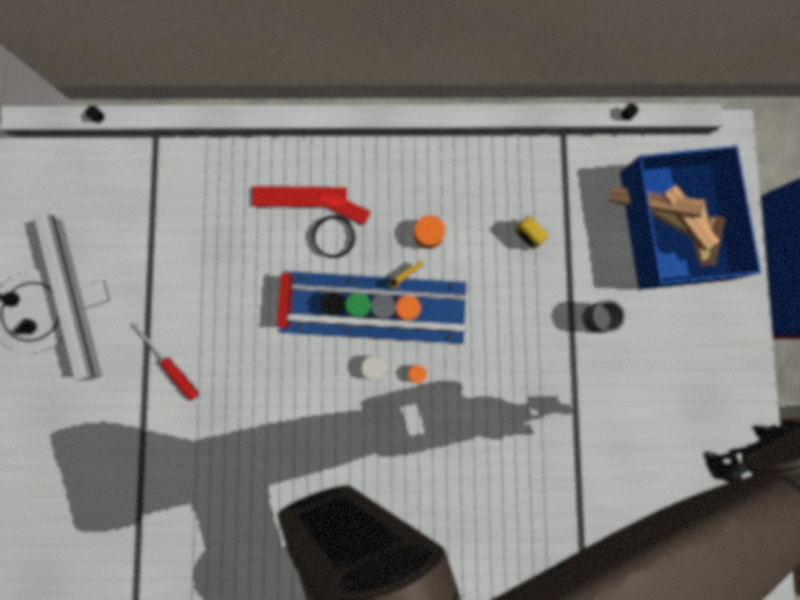

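View pics/side0.png

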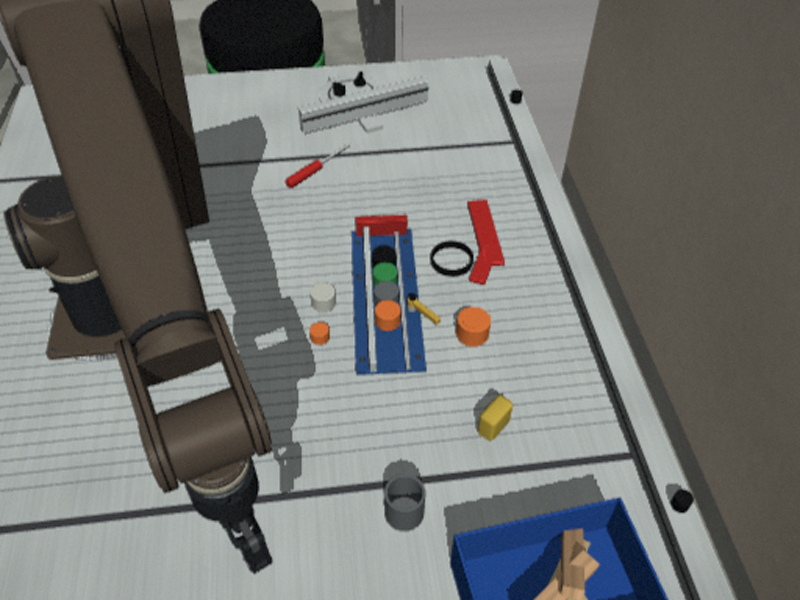

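The top view shows the jig with its red stop at (285,300). The row runs black (333,303), green (358,305), grey (383,307), orange (408,307), and the yellow keeper is at (405,273).

Orange candidates in the top view are large (430,231), small (417,374) and in the channel (408,307). The last is middle-sized and at the tail of the row, so it is the one meant.

```bash
cat > m.py <<'E'
from h import *
import sys
def blobs(c,lo,hi,amin=12):
    m=cv2.inRange(cv2.cvtColor(c['color'],cv2.COLOR_RGB2HSV),np.array(lo),np.array(hi))
    n,l,s,ce=cv2.connectedComponentsWithStats(m); return [(s[i,4],ce[i],l==i) for i in range(1,n) if s[i,4]>=amin]
COL=dict(orange=((5,150,120),(17,255,255)),green=((45,80,40),(85,255,255)),yellow=((19,120,90),(32,255,255)),red=((0,180,90),(4,255,255)),blue=((100,120,40),(125,255,255)))
E
python3 - <<'E'
from m import *
import pickle
for n in('top','side'):
    c=pickle.load(open(n+'.pkl','rb'));P=cloud(c)
    for k,(lo,hi) in COL.items():
        for a,ce,mk in blobs(c,lo,hi):
            q=P[mk&(c['z_map']>0)]
            rect=cv2.minAreaRect(np.argwhere(mk)[:,::-1].astype(np.float32)) 
            print(n,k,a,ce.round(1),'med',np.median(q,0).round(3),'zmax',np.percentile(q[:,2],95).round(3), 'on44',ray(c,*ce,.044).round(4)[:2], 'size',(np.array(rect[1])).round(1))
c=pickle.load(open('top.pkl','rb'))
# blue plate corners: rect
b=max([b for b in blobs(c,*COL['blue']) if b[1][0]<320],key=lambda b:b[0])
bl=[b for b in blobs(c,*COL['blue']) if b[1][0]<310]
pts=np.concatenate([np.argwhere(x[2])[:,::-1] for x in bl]).astype(np.float32)
W=np.array([ray(c,u,v,.008)[:2] for u,v in pts],np.float32)
r=cv2.minAreaRect(W);print('plate',r,cv2.boxPoints(r))
cv2.imwrite('pics/crop0.png',cv2.resize(c['color'][150:250,165:315,::-1],(750,500),interpolation=cv2.INTER_CUBIC))
E
```

```text
top orange 285 [274.3 147.6] med [ 0.699 -0.132  0.047] zmax 0.05 on44 [ 0.7004 -0.1324] size [18.2 18.4]
top orange 174 [260.5 196.6] med [ 0.543 -0.087  0.045] zmax 0.048 on44 [ 0.5437 -0.0867] size [13. 14.]
top orange 82 [266.4 238.9] med [ 0.411 -0.103  0.027] zmax 0.03 on44 [ 0.4121 -0.1034] size [10.  9.]
top green 226 [228.8 194.9] med [0.55  0.012 0.044] zmax 0.048 on44 [0.5501 0.013 ] size [14. 17.]
top yellow 163 [341.1 147.1] med [ 0.697 -0.342  0.06 ] zmax 0.063 on44 [ 0.7007 -0.346 ] size [17.7  8.5]
top yellow 65 [260.5 174. ] med [ 0.617 -0.086  0.036] zmax 0.039 on44 [ 0.6157 -0.0873] size [ 3.6 19.4]
top red 761 [198.  127.6] med [0.779 0.113 0.013] zmax 0.016 on44 [0.7679 0.1114] size [73.2 18.1]
top red 174 [181.5 191.5] med [0.561 0.161 0.05 ] zmax 0.054 on44 [0.5618 0.1614] size [ 5.6 31.9]
top red 160 [114.5 242.4] med [0.403 0.373 0.024] zmax 0.028 on44 [0.4056 0.3654] size [28.9  5.8]
top blue 4844 [440.8 138.6] med [ 0.722 -0.678  0.035] zmax 0.099 on44 [ 0.7265 -0.6683] size [85.2 77.2]
top blue 1884 [501.5 163.6] med [ 0.712 -1.097 -0.3  ] zmax -0.24 on44 
[... 1737 characters left out ...]
057 0.006] zmax 0.01 on44 [0.6002 0.0209] size [45.6  8.4]
side blue 603 [230.1 196.3] med [ 0.496 -0.049  0.006] zmax 0.011 on44 [ 0.4937 -0.0769] size [90.3  8. ]
side blue 115 [244.4 154.5] med [0.561 0.134 0.007] zmax 0.011 on44 [0.5571 0.0948] size [ 9.6 15.1]
side blue 822 [256.1 221.8] med [ 0.56  -0.156  0.006] zmax 0.01 on44 [ 0.5577 -0.1825] size [41.4 31.1]
side blue 5656 [354.7 355.6] med [ 0.729 -0.591  0.016] zmax 0.098 on44 [ 0.7326 -0.6022] size [ 64. 137.]
plate ((0.5488166213035583, -0.017222508788108826), (0.3716553747653961, 0.12234322726726532), 86.21259307861328) [[ 0.47550383 -0.19860369]
 [ 0.59757984 -0.206685  ]
 [ 0.62212944  0.16415867]
 [ 0.5000534   0.17223999]]
```

View pics/crop0.png

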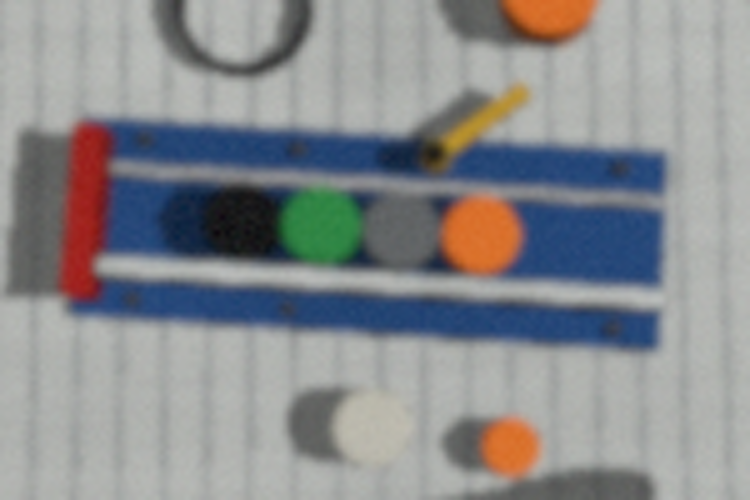

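The enlarged crop confirms it: the orange cap at crop (482,233) is the tail of the row in the channel, with the larger and smaller orange decoys outside the jig. The keeper knob is at (435,153) and its tip at (522,92). First I'll turn the tool so its x lies along the channel, and shut the fingers.

Call:
step_arm:
  commands:
    - {"gripper":1,"spin":-8.5}
    - {"gripper":1,"spin":-8.5}
    - {"gripper":1,"spin":-8.5}
    - {"gripper":1,"spin":-8.5}
    - {"gripper":1,"spin":-8.5}
    - {"gripper":1,"spin":-8.5}
    - {"gripper":1,"spin":-8.5}
    - {"gripper":1,"spin":-0.5}
    - {"gripper":1}
    - {"gripper":1}
  force: 60

```text
invalid input
```

```bash
cat > g.py <<'E'
from h import *
O=np.array([0.5473,-0.030]); a=np.deg2rad(86.3); ex=np.array([np.cos(a),np.sin(a)]); ey=np.array([-ex[1],ex[0]])
def jig(p): d=np.array(p)[:2]-O; return np.array([d@ex,d@ey])*1000
def world(x,y): return O+(ex*x+ey*y)/1000
def togo(x,y,z):
    s=get_state(); M=R.from_quat(s['tcp_rot']).as_matrix(); d=np.append(world(x,y),z)-s['eef_pos']
    print('t',s['time'],'tcp jig',jig(s['eef_pos']).round(1),'z',s['eef_pos'][2].round(4),'toolx deg rel jig',np.rad2deg(np.arctan2(M[1,0],M[0,0])-a).round(2),'tool move mm',(M.T@d*1000).round(1),'F',s['contact_force'].round(1),'op',round(s['opening'],2))
E
python3 - <<'E'
from g import *; import pickle
c=pickle.load(open('top.pkl','rb'))
for n,p,z in(('orange',(260.5,196.6),.044),('green',(228.8,194.9),.044),('knob',(252,180.6),.044),('tip',(269.4,168.4),.036)): print(n,jig(ray(c,*p,z)).round(1))
togo(-113,0,.1)
E
```

```text
orange [-56.7  -0.2]
green [43.   0.1]
knob [-27.2 -49.3]
tip [-80.4 -92.8]
t 0.1 tcp jig [-589.1  210.4] z 0.2135 toolx deg rel jig -59.95 tool move mm [ 420.4 -306.5  114.3] F [ 0.5 -0.8  0.2] op 1.0
```

Call:
step_arm:
  commands:
    - {"gripper":1,"x":0,"y":0,"z":0,"spin":-8.5}
    - {"gripper":1,"x":0,"y":0,"z":0,"spin":-8.5}
    - {"gripper":1,"x":0,"y":0,"z":0,"spin":-8.5}
    - {"gripper":1,"x":0,"y":0,"z":0,"spin":-8.5}
    - {"gripper":1,"x":0,"y":0,"z":0,"spin":-8.5}
    - {"gripper":1,"x":0,"y":0,"z":0,"spin":-8.5}
    - {"gripper":1,"x":0,"y":0,"z":0,"spin":-8.5}
    - {"gripper":1,"x":0,"y":0,"z":0,"spin":-0.5}
    - {"gripper":1,"x":0,"y":0,"z":0,"spin":0}
    - {"gripper":1,"x":0,"y":0,"z":0,"spin":0}
  force: 60

```text
time: 1.1
eef_pos: [0.2995, -0.6047, 0.2145]
tcp_rot: [0.73, 0.683, 0.0, -0.0]
contact_force: [0.7, 0.4, 0.1]
opening: 0.003
finger_force: 0.0
```

```bash
python3 -c "
from g import *
togo(-113,0,.1)"
```

```text
t 1.1 tcp jig [-589.5  210.2] z 0.2145 toolx deg rel jig -0.08 tool move mm [476.7 209.6 114.7] F [0.7 0.4 0.1] op 0.0
```

Call:
step_arm:
  commands:
    - {"gripper":1,"x":44,"y":20,"z":0,"spin":0}
    - {"gripper":1,"x":44,"y":20,"z":0,"spin":0}
    - {"gripper":1,"x":44,"y":20,"z":0,"spin":0}
    - {"gripper":1,"x":44,"y":20,"z":0,"spin":0}
    - {"gripper":1,"x":44,"y":20,"z":0,"spin":0}
    - {"gripper":1,"x":44,"y":20,"z":0,"spin":0}
    - {"gripper":1,"x":44,"y":20,"z":0,"spin":0}
    - {"gripper":1,"x":44,"y":20,"z":0,"spin":0}
    - {"gripper":1,"x":44,"y":20,"z":0,"spin":0}
    - {"gripper":1,"x":40,"y":20,"z":0,"spin":0}

```text
time: 2.1
eef_pos: [0.5276, -0.1804, 0.2152]
tcp_rot: [0.73, 0.684, 0.0, 0.0]
contact_force: [-0.5, -1.0, 0.5]
opening: -0.0
finger_force: 0.0
```

```bash
python3 -c "
from g import *
togo(-113,0,.032)"
```

```text
t 2.1 tcp jig [-151.3    9.9] z 0.2152 toolx deg rel jig -0.03 tool move mm [ 38.4   9.8 183.2] F [-0.5 -1.   0.5] op -0.0
```

Call:
step_arm:
  commands:
    - {"gripper":1,"x":38,"y":10,"z":0,"spin":0}
    - {"gripper":1,"x":0,"y":0,"z":40,"spin":0}
    - {"gripper":1,"x":0,"y":0,"z":40,"spin":0}
    - {"gripper":1,"x":0,"y":0,"z":30,"spin":0}
    - {"gripper":1,"x":0,"y":0,"z":10,"spin":0}
    - {"gripper":1,"x":0,"y":0,"z":0,"spin":0}
    - {"gripper":1,"x":0,"y":0,"z":0,"spin":0}
    - {"gripper":1,"x":0,"y":0,"z":0,"spin":0}
    - {"gripper":1,"x":0,"y":0,"z":0,"spin":0}
    - {"gripper":1,"x":0,"y":0,"z":0,"spin":0}

```text
time: 3.1
eef_pos: [0.54, -0.1456, 0.0961]
tcp_rot: [0.729, 0.684, 0.0, 0.001]
contact_force: [0.4, -0.5, 0.3]
opening: 0.001
finger_force: 0.0
```

```bash
python3 -c "
from g import *
togo(-113,0,.032)
c=read_camera('side'); cv2.imwrite('pics/s1.png',cv2.resize(c['color'][110:260,160:360,::-1],(800,600),interpolation=cv2.INTER_CUBIC))"
```

```text
t 3.1 tcp jig [-115.8   -0.2] z 0.0961 toolx deg rel jig 0.03 tool move mm [ 2.9 -0.4 64.1] F [ 0.4 -0.5  0.3] op 0.0
```

View pics/s1.png

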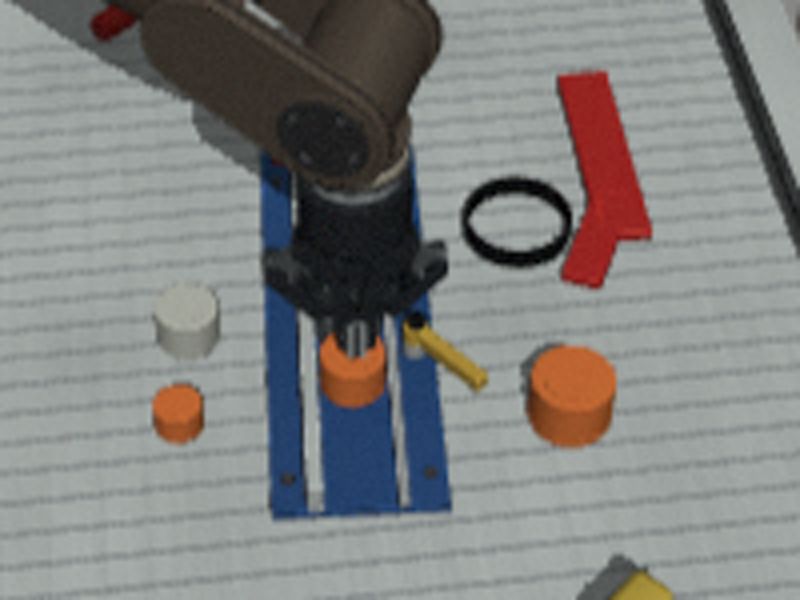

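The crop shows the shut fingers at (352,350), centred over the channel on the tail side of the orange cap, with the keeper open at (445,355). Next I'll lower them behind the cap.

Call:
step_arm:
  commands:
    - {"gripper":1,"x":0,"y":0,"z":20,"spin":0}
    - {"gripper":1,"x":0,"y":0,"z":20,"spin":0}
    - {"gripper":1,"x":0,"y":0,"z":14,"spin":0}
    - {"gripper":1,"x":0,"y":0,"z":9,"spin":0}
    - {"gripper":1,"x":0,"y":0,"z":0,"spin":0}
    - {"gripper":1,"x":0,"y":0,"z":0,"spin":0}
    - {"gripper":1,"x":3,"y":0,"z":0,"spin":0}
    - {"gripper":1,"x":3,"y":0,"z":0,"spin":0}
    - {"gripper":1,"x":3,"y":0,"z":0,"spin":0}
    - {"gripper":1,"x":3,"y":0,"z":0,"spin":0}

```text
time: 4.15
eef_pos: [0.5403, -0.133, 0.0322]
tcp_rot: [0.729, 0.684, 0.0, 0.0]
contact_force: [-0.1, -0.9, -1.0]
opening: -0.003
finger_force: 0.0
```

```bash
python3 -c "
from g import *
togo(-31,0,.032)"
```

```text
t 4.15 tcp jig [-103.2    0.3] z 0.0322 toolx deg rel jig 0.06 tool move mm [72.2  0.4  0.2] F [-0.1 -0.9 -1. ] op -0.0
```

Call:
step_arm:
  commands:
    - {"gripper":1,"x":5,"y":0,"z":0,"spin":0}
    - {"gripper":1,"x":5,"y":0,"z":0,"spin":0}
    - {"gripper":1,"x":5,"y":0,"z":0,"spin":0}
    - {"gripper":1,"x":5,"y":0,"z":0,"spin":0}
    - {"gripper":1,"x":5,"y":0,"z":0,"spin":0}
    - {"gripper":1,"x":5,"y":0,"z":0,"spin":0}
    - {"gripper":1,"x":5,"y":0,"z":0,"spin":0}
    - {"gripper":1,"x":5,"y":0,"z":0,"spin":0}
    - {"gripper":1,"x":5,"y":0,"z":0,"spin":0}
    - {"gripper":1,"x":5,"y":0,"z":0,"spin":0}

```text
time: 5.15
eef_pos: [0.5434, -0.0829, 0.0319]
tcp_rot: [0.729, 0.684, 0.0, 0.0]
contact_force: [-0.3, -0.3, -0.2]
opening: 0.0
finger_force: 0.0
```

Call:
step_arm:
  commands:
    - {"gripper":1,"x":2,"y":0,"z":0,"spin":0}
    - {"gripper":1,"x":2,"y":0,"z":0,"spin":0}
    - {"gripper":1,"x":2,"y":0,"z":0,"spin":0}
    - {"gripper":1,"x":2,"y":0,"z":0,"spin":0}
    - {"gripper":1,"x":2,"y":0,"z":0,"spin":0}
    - {"gripper":1,"x":2,"y":0,"z":0,"spin":0}
    - {"gripper":1,"x":1,"y":0,"z":0,"spin":0}
    - {"gripper":1,"x":1,"y":0,"z":0,"spin":0}
    - {"gripper":1,"x":1,"y":0,"z":0,"spin":0}
    - {"gripper":1,"x":1,"y":0,"z":0,"spin":0}

```text
time: 6.15
eef_pos: [0.5443, -0.0673, 0.0318]
tcp_rot: [0.729, 0.684, -0.0, -0.0]
contact_force: [-0.6, 0.8, -0.7]
opening: 0.002
finger_force: 0.0
```

```bash
python3 -c "
from m import *; from g import *
togo(-31,0,.032)
for n in('side','top'):
    c=read_camera(n);cv2.imwrite('pics/'+n+'2.png',cv2.resize(c['color'][110:260,160:360,::-1],(800,600),interpolation=cv2.INTER_CUBIC))
    for k in('orange','yellow'):
        for q in blobs(c,*COL[k]): print(n,k,q[0],q[1].round(1),jig(ray(c,*q[1],.044)).round(1))"
```

```text
t 6.15 tcp jig [-37.4   0.6] z 0.0318 toolx deg rel jig 0.04 tool move mm [ 6.4  0.6 -0.2] F [-0.6  0.8 -0.7] op 0.0
side orange 243 [247.8 201.3] [-73.2  -1.3]
side orange 410 [303.  208.2] [-109.9 -160.8]
side orange 131 [204.1 212.6] [-108.4  127.5]
side yellow 106 [270.9 198.2] [-65.4 -70.5]
side yellow 394 [316.4 266.8] [-312.5 -169.6]
top orange 285 [274.3 147.7] [ -92.3 -159.2]
top orange 89 [266.  238.7] [-80.9 129.7]
top yellow 165 [341.  147.2] [-305.4 -173.1]
top yellow 31 [264.8 171.1] [-66.1 -82.1]
```

View pics/side2.png

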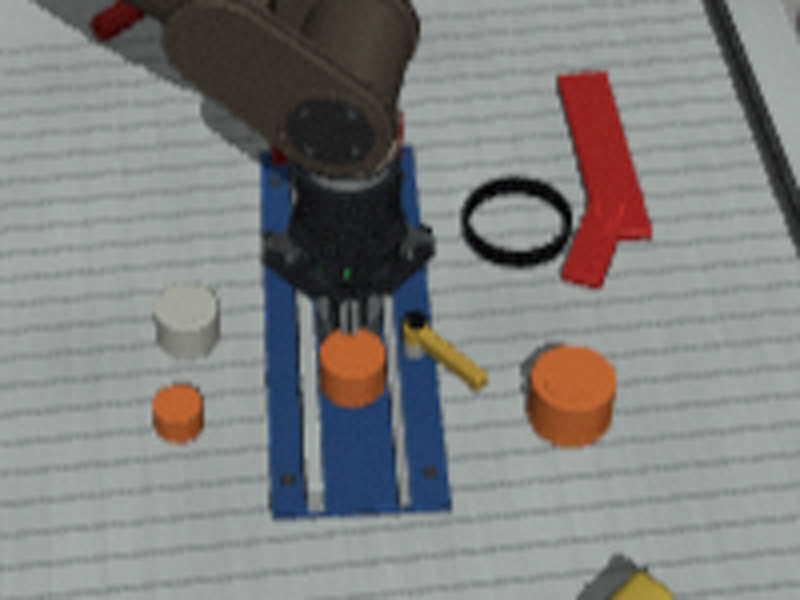

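```bash
python3 -c "
from h import *; import pickle
s=get_state(); print(s['time'],s['eef_pos'])
c=pickle.load(open('side.pkl','rb'))
# project helper check: where should TCP/fingertip appear
c=read_camera('side'); M=rot(c)
for p in (s['eef_pos'],s['eef_pos']-[0,0,.014],s['eef_pos']+[0,0,.05],[0.3,-.605,.2]):
    q=M.T@(np.array(p)-c['eye']); print(p,c['cx']+c['fx']*q[0]/-q[2], c['cy']-c['fy']*q[1]/-q[2])
"
```

```text
6.25 [ 0.5443255  -0.06729247  0.03180948]
[ 0.5443255  -0.06729247  0.03180948] 246.56486706334695 194.9132591649095
[ 0.5443255  -0.06729247  0.01780948] 246.59418473794926 197.938709378866
[ 0.5443255  -0.06729247  0.08180948] 246.45668357263108 183.74921666929262
[0.3, -0.605, 0.2] 156.96257357466857 352.3355734662813
```

The crop shows the orange cap still at (352,350), not moved. The fingertips end at about row 330, so they may be hovering over the cap rather than standing behind it. I'll measure the true fingertip height from depth before moving again.

```bash
python3 -c "
from h import *; from g import jig
c=read_camera('side');P=cloud(c)
for r in range(168,206,3):
    for k in (244,246,248,250):
        p=P[r,k]; print(r,k,c['color'][r,k],jig(p).round(0),p[2].round(3),end=' | ')
    print()
print(get_state()['eef_pos'], get_state()['contact_force'])
"
```

```text
168 244 [26 27 29] [-72.   9.] 0.185 | 168 246 [22 21 27] [-74.   3.] 0.186 | 168 248 [28 28 29] [-76.  -2.] 0.187 | 168 250 [25 26 28] [-75.  -8.] 0.186 | 
171 244 [25 29 31] [-58.   8.] 0.158 | 171 246 [25 26 29] [-50.   2.] 0.149 | 171 248 [25 28 33] [-49.  -4.] 0.148 | 171 250 [23 23 24] [-56.  -9.] 0.155 | 
174 244 [24 25 28] [-62.   8.] 0.15 | 174 246 [25 27 30] [-49.   2.] 0.136 | 174 248 [25 30 31] [-43.  -4.] 0.129 | 174 250 [21 22 24] [-56.  -9.] 0.143 | 
177 244 [27 31 32] [-55.   8.] 0.13 | 177 246 [31 78 44] [-47.   2.] 0.122 | 177 248 [10 20 16] [-46.  -4.] 0.12 | 177 250 [28 30 31] [-56.  -9.] 0.13 | 
180 244 [22 24 26] [-55.   8.] 0.117 | 180 246 [26 30 28] [12. -1.] 0.045 | 180 248 [18 21 21] [-46.  -4.] 0.107 | 180 250 [25 25 29] [-51.  -9.] 0.112 | 
183 244 [23 28 28] [-50.   8.] 0.099 | 183 246 [24 26 28] [-42.   2.] 0.09 | 183 248 [22 21 24] [-49.  -3.] 0.097 | 183 250 [29 32 33] [-49.  -9.] 0.096 | 
186 244 [24 29 27] [-51.   8.] 0.087 | 186 246 [95 98 97] [-46.   2.] 0.082 | 186 248 [110 114 114] [-53.  -3.] 0.089 | 186 250 [30 30 32] [-40. -10.] 0.074 | 
189 2
[... 368 characters left out ...]
46 [188 101  51] [-47.   3.] 0.043 | 195 248 [187  99  50] [-46.  -3.] 0.041 | 195 250 [184  97  46] [-46.  -9.] 0.04 | 
198 244 [188  99  49] [-63.  10.] 0.048 | 198 246 [186  99  47] [-60.   3.] 0.044 | 198 248 [186 100  50] [-58.  -3.] 0.041 | 198 250 [185  96  47] [-58.  -9.] 0.041 | 
201 244 [189 101  50] [-68.  10.] 0.04 | 201 246 [183  96  47] [-72.   4.] 0.045 | 201 248 [186  99  49] [-70.  -2.] 0.041 | 201 250 [185  98  47] [-69.  -8.] 0.04 | 
204 244 [149  80  37] [-80.  10.] 0.04 | 204 246 [176  95  48] [-83.   5.] 0.043 | 204 248 [175  93  46] [-84.  -1.] 0.044 | 204 250 [173  91  44] [-80.  -7.] 0.039 | 
[ 0.54433777 -0.06735891  0.03183821] [ 0.24517459  0.21242326 -0.03311918]
```

Depth shows the finger front at jig x = -49 with its bottom at z of about 0.05. The tips are therefore about 30 mm higher than the reported TCP implies, and they passed over the caps without touching them. I'll back off level to the tail side and measure again.

Call:
step_arm:
  commands:
    - {"gripper":1,"x":-10,"y":0,"z":0,"spin":0}
    - {"gripper":1,"x":-10,"y":0,"z":0,"spin":0}
    - {"gripper":1,"x":-10,"y":0,"z":0,"spin":0}
    - {"gripper":1,"x":-10,"y":0,"z":0,"spin":0}
    - {"gripper":1,"x":-10,"y":0,"z":0,"spin":0}
    - {"gripper":1,"x":-10,"y":0,"z":0,"spin":0}
    - {"gripper":1,"x":-10,"y":0,"z":0,"spin":0}
    - {"gripper":1,"x":-10,"y":0,"z":0,"spin":0}
    - {"gripper":1,"x":0,"y":0,"z":0,"spin":0}
    - {"gripper":1,"x":0,"y":0,"z":0,"spin":0}

```text
time: 7.35
eef_pos: [0.5392, -0.1474, 0.0318]
tcp_rot: [0.73, 0.684, 0.0, -0.0]
contact_force: [1.1, -0.2, 0.2]
opening: 0.002
finger_force: 0.0
```

```bash
cat > tip.py <<'E'
from g import *; from m import *
def tip(half=11):
    togo(-113,0,.032)
    c=read_camera('side');P=cloud(c);s=get_state();J=np.array(jig(s['eef_pos']))
    j=np.stack([(P[...,:2]-O)@ex,(P[...,:2]-O)@ey],-1)*1000
    m=(abs(j[...,0]-(J[0]-half))<10)&(abs(j[...,1]-J[1])<8)&(P[...,2]>.012)&(c['z_map']>0)
    hsv=cv2.cvtColor(c['color'],cv2.COLOR_RGB2HSV); m&=(hsv[...,1]<90)
    r=np.argwhere(m); r=r[(r[:,0]>r[:,0].max()-5)]
    for row in sorted(set(r[:,0])):
        k=r[r[:,0]==row]; q=P[k[:,0],k[:,1]]; print(row,len(k),k[:,1].min(),k[:,1].max(),'z',np.median(q[:,2]).round(3),'jig',np.median(j[k[:,0],k[:,1]],0).round(1))
    return c
E
python3 -c "
from tip import *
c=tip(); cv2.imwrite('pics/s3.png',cv2.resize(c['color'][150:240,200:320,::-1],(800,600),interpolation=cv2.INTER_CUBIC))
for q in blobs(c,*COL['orange']): print(q[0],q[1].round(1))"
```

```text
t 7.35 tcp jig [-117.7    0.5] z 0.0318 toolx deg rel jig 0.01 tool move mm [ 4.7  0.5 -0.2] F [ 1.1 -0.2  0.2] op 0.0
210 6 246 251 z 0.073 jig [-1.302e+02  1.000e-01]
211 5 246 250 z 0.066 jig [-128.5    1.4]
212 5 246 250 z 0.06 jig [-127.3    1.3]
213 4 247 250 z 0.057 jig [-1.28e+02 -1.00e-01]
214 4 247 250 z 0.05 jig [-1.267e+02 -1.000e-01]
410 [302.9 208.3]
130 [204.2 212.7]
```

View pics/s3.png

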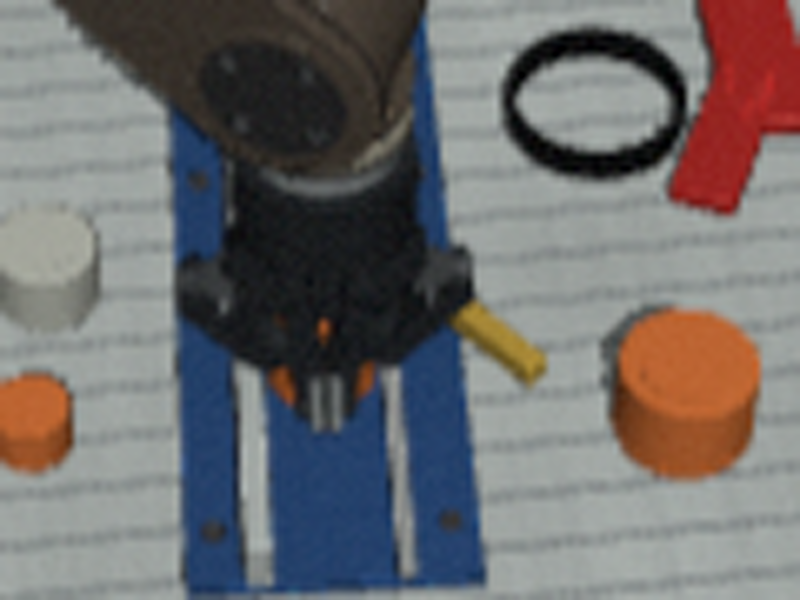

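The tip ends at crop (327,430), z of about 0.048, clear behind the orange cap (visible between the fingers) and above the channel floor. I'll lower about 28 mm.

Call:
step_arm:
  commands:
    - {"gripper":1,"x":0,"y":0,"z":5,"spin":0}
    - {"gripper":1,"x":0,"y":0,"z":5,"spin":0}
    - {"gripper":1,"x":0,"y":0,"z":5,"spin":0}
    - {"gripper":1,"x":0,"y":0,"z":5,"spin":0}
    - {"gripper":1,"x":0,"y":0,"z":3,"spin":0}
    - {"gripper":1,"x":0,"y":0,"z":2,"spin":0}
    - {"gripper":1,"x":0,"y":0,"z":0,"spin":0}
    - {"gripper":1,"x":0,"y":0,"z":0,"spin":0}
    - {"gripper":1,"x":0,"y":0,"z":0,"spin":0}
    - {"gripper":1,"x":0,"y":0,"z":0,"spin":0}

```text
time: 8.4
eef_pos: [0.5394, -0.1473, 0.0071]
tcp_rot: [0.729, 0.684, 0.0, 0.0]
contact_force: [0.4, -0.6, -0.4]
opening: -0.003
finger_force: 0.0
```

```bash
python3 -c "
from tip import *
c=tip()"
```

```text
t 8.4 tcp jig [-117.6    0.3] z 0.0071 toolx deg rel jig 0.04 tool move mm [  4.6   0.3 -24.9] F [ 0.4 -0.6 -0.4] op -0.0
215 6 246 251 z 0.048 jig [-1.28e+02  1.00e-01]
216 6 246 251 z 0.041 jig [-1.269e+02  1.000e-01]
217 6 246 251 z 0.037 jig [-1.27e+02  1.00e-01]
218 4 247 250 z 0.036 jig [-129.8    0.2]
219 4 247 250 z 0.03 jig [-1.291e+02  1.000e-01]
```

Call:
step_arm:
  commands:
    - {"gripper":1,"x":0,"y":0,"z":3,"spin":0}
    - {"gripper":1,"x":0,"y":0,"z":3,"spin":0}
    - {"gripper":1,"x":5,"y":0,"z":0,"spin":0}
    - {"gripper":1,"x":5,"y":0,"z":0,"spin":0}
    - {"gripper":1,"x":5,"y":0,"z":0,"spin":0}
    - {"gripper":1,"x":5,"y":0,"z":0,"spin":0}
    - {"gripper":1,"x":4,"y":0,"z":0,"spin":0}
    - {"gripper":1,"x":4,"y":0,"z":0,"spin":0}
    - {"gripper":1,"x":4,"y":0,"z":0,"spin":0}
    - {"gripper":1,"x":4,"y":0,"z":0,"spin":0}

```text
time: 9.45
eef_pos: [0.5416, -0.1111, 0.0009]
tcp_rot: [0.729, 0.684, -0.0, 0.0]
contact_force: [-0.9, -0.2, 0.5]
opening: 0.002
finger_force: 0.6
```

```bash
python3 -c "
from tip import *
c=tip()
for q in blobs(c,*COL['orange']): print(q[0],q[1].round(1))"
```

```text
t 9.45 tcp jig [-81.3   0.4] z 0.0009 toolx deg rel jig 0.05 tool move mm [-31.7   0.4 -31.1] F [-0.9 -0.2  0.5] op 0.0
207 6 245 250 z 0.038 jig [-90.5   0.9]
208 6 245 250 z 0.038 jig [-93.7   0.9]
209 5 246 250 z 0.033 jig [-93.6  -0.7]
210 5 246 250 z 0.028 jig [-93.4  -0.4]
211 4 246 249 z 0.023 jig [-93.1   1. ]
408 [303.  208.2]
128 [204.1 212.7]
```

Call:
step_arm:
  commands:
    - {"gripper":1,"x":4,"y":0,"z":0,"spin":0}
    - {"gripper":1,"x":4,"y":0,"z":0,"spin":0}
    - {"gripper":1,"x":4,"y":0,"z":0,"spin":0}
    - {"gripper":1,"x":4,"y":0,"z":0,"spin":0}
    - {"gripper":1,"x":4,"y":0,"z":0,"spin":0}
    - {"gripper":1,"x":4,"y":0,"z":0,"spin":0}
    - {"gripper":1,"x":4,"y":0,"z":0,"spin":0}
    - {"gripper":1,"x":4,"y":0,"z":0,"spin":0}
    - {"gripper":1,"x":4,"y":0,"z":0,"spin":0}
    - {"gripper":1,"x":4,"y":0,"z":0,"spin":0}

```text
time: 10.5
eef_pos: [0.5441, -0.0711, 0.0008]
tcp_rot: [0.729, 0.684, 0.0, 0.0]
contact_force: [0.5, -1.3, 1.0]
opening: -0.0
finger_force: 0.7
```

```bash
python3 -c "
from tip import *
c=tip(); print(get_state()['finger_force'])
cv2.imwrite('pics/s4.png',cv2.resize(c['color'][130:235,200:340,::-1],(800,600),interpolation=cv2.INTER_CUBIC))"
```

```text
t 10.5 tcp jig [-41.2   0.5] z 0.0008 toolx deg rel jig 0.05 tool move mm [-71.8   0.5 -31.1] F [ 0.5 -1.3  1. ] op -0.0
197 5 245 249 z 0.04 jig [-53.3   0.3]
198 5 245 249 z 0.036 jig [-53.7   0.1]
199 5 245 249 z 0.031 jig [-53.2   0.1]
200 5 245 249 z 0.026 jig [-53.2   0.2]
201 4 245 249 z 0.022 jig [-53.    0.2]
0.10752113303169608
```

View pics/s4.png

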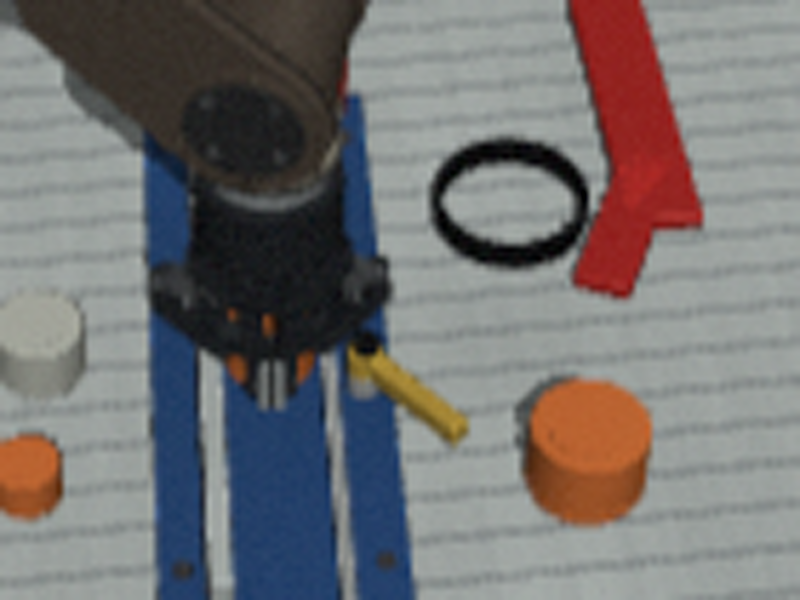

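The orange cap, visible behind the fingers at (270,360), is moving with them and the keeper stays open. I'll keep pushing gently until I feel the stop.

Call:
step_arm:
  commands:
    - {"gripper":1,"x":1,"y":0,"z":0,"spin":0}
    - {"gripper":1,"x":1,"y":0,"z":0,"spin":0}
    - {"gripper":1,"x":1,"y":0,"z":0,"spin":0}
    - {"gripper":1,"x":1,"y":0,"z":0,"spin":0}
    - {"gripper":1,"x":1,"y":0,"z":0,"spin":0}
    - {"gripper":1,"x":1,"y":0,"z":0,"spin":0}
    - {"gripper":1,"x":0.5,"y":0,"z":0,"spin":0}
    - {"gripper":1,"x":0.5,"y":0,"z":0,"spin":0}
    - {"gripper":1,"x":0.5,"y":0,"z":0,"spin":0}
    - {"gripper":1,"x":0.5,"y":0,"z":0,"spin":0}

```text
time: 11.55
eef_pos: [0.5446, -0.0633, 0.0008]
tcp_rot: [0.729, 0.684, 0.0, -0.0]
contact_force: [0.2, -0.9, 0.1]
opening: -0.0
finger_force: 0.6
```

Call:
step_arm:
  commands:
    - {"gripper":1,"x":0.5,"y":0,"z":0,"spin":0}
    - {"gripper":1,"x":0.5,"y":0,"z":0,"spin":0}
    - {"gripper":1,"x":0.5,"y":0,"z":0,"spin":0}
    - {"gripper":1,"x":0.5,"y":0,"z":0,"spin":0}
    - {"gripper":1,"x":0.5,"y":0,"z":0,"spin":0}
    - {"gripper":1,"x":0.5,"y":0,"z":0,"spin":0}
    - {"gripper":1,"x":0.5,"y":0,"z":0,"spin":0}
    - {"gripper":1,"x":0.5,"y":0,"z":0,"spin":0}
    - {"gripper":1,"x":0,"y":0,"z":0,"spin":0}
    - {"gripper":1,"x":0,"y":0,"z":0,"spin":0}

```text
time: 12.55
eef_pos: [0.5448, -0.0593, 0.0008]
tcp_rot: [0.729, 0.684, 0.0, -0.0]
contact_force: [-0.5, 0.0, -0.4]
opening: 0.001
finger_force: 0.3
```

Call:
step_arm:
  commands:
    - {"gripper":1,"x":0.5,"y":0,"z":0,"spin":0}
    - {"gripper":1,"x":0.5,"y":0,"z":0,"spin":0}
    - {"gripper":1,"x":0.5,"y":0,"z":0,"spin":0}
    - {"gripper":1,"x":0.5,"y":0,"z":0,"spin":0}
    - {"gripper":1,"x":0.5,"y":0,"z":0,"spin":0}
    - {"gripper":1,"x":0.5,"y":0,"z":0,"spin":0}
    - {"gripper":1,"x":0,"y":0,"z":0,"spin":0}
    - {"gripper":1,"x":0,"y":0,"z":0,"spin":0}
    - {"gripper":1,"x":0,"y":0,"z":0,"spin":0}
    - {"gripper":1,"x":0,"y":0,"z":0,"spin":0}

```text
time: 13.55
eef_pos: [0.5456, -0.0586, 0.0013]
tcp_rot: [0.729, 0.685, -0.001, 0.002]
contact_force: [0.1, -9.0, -0.3]
opening: 0.0
finger_force: 4.5
```

Contact force jumped to 9 N and motion stopped at jig x of about -29, so the row is home. I'll back straight off, rise, and look.

Call:
step_arm:
  commands:
    - {"gripper":1,"x":-2,"y":0,"z":0,"spin":0}
    - {"gripper":1,"x":-4,"y":0,"z":0,"spin":0}
    - {"gripper":1,"x":-10,"y":0,"z":0,"spin":0}
    - {"gripper":1,"x":-20,"y":0,"z":0,"spin":0}
    - {"gripper":1,"x":-25,"y":0,"z":0,"spin":0}
    - {"gripper":1,"x":-25,"y":0,"z":0,"spin":0}
    - {"gripper":1,"x":-15,"y":0,"z":-20,"spin":0}
    - {"gripper":1,"x":-15,"y":0,"z":-25,"spin":0}
    - {"gripper":1,"x":0,"y":0,"z":-25,"spin":0}
    - {"gripper":1,"x":0,"y":0,"z":0,"spin":0}

```text
time: 14.55
eef_pos: [0.5403, -0.1743, 0.075]
tcp_rot: [0.73, 0.684, 0.002, 0.004]
contact_force: [-0.0, -0.2, -0.5]
opening: 0.003
finger_force: 0.0
```

```bash
python3 -c "
from tip import *
togo(-48,-105,.075)
c=read_camera('side');cv2.imwrite('pics/s5.png',cv2.resize(c['color'][120:225,200:340,::-1],(800,600),interpolation=cv2.INTER_CUBIC))
for k in('orange','green','yellow'):
  for q in blobs(c,*COL[k]): print(k,q[0],q[1].round(1),jig(ray(c,*q[1],.044)).round(1))"
```

```text
t 14.55 tcp jig [-144.4   -2.3] z 0.075 toolx deg rel jig -0.02 tool move mm [ 96.4 102.6   0.5] F [-0.  -0.2 -0.5] op 0.0
orange 409 [303.  208.2] [-109.9 -160.7]
orange 131 [204.2 212.7] [-108.7  127.4]
green 39 [204.7  38.5] [826.  126.1]
yellow 72 [274.2 200.6] [-75.4 -79.4]
yellow 394 [316.5 266.8] [-312.3 -169.7]
```

View pics/s5.png

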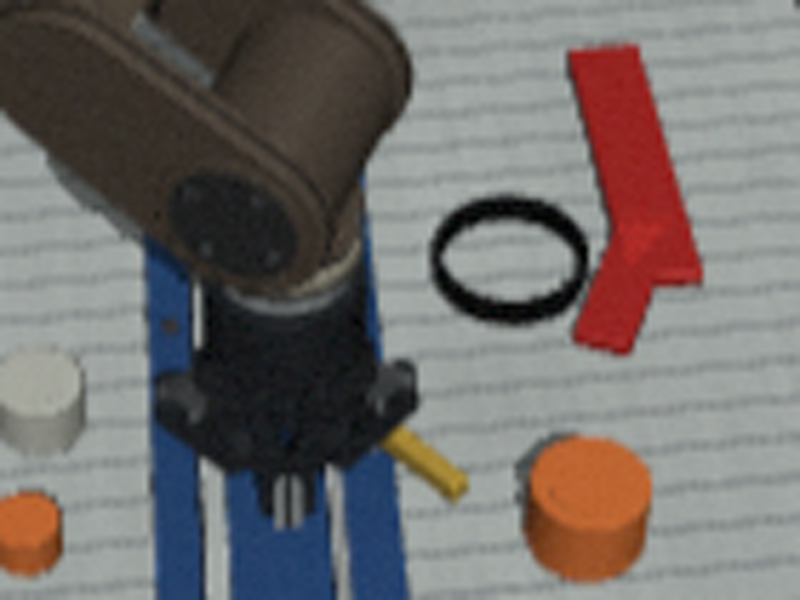

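The arm hides the row, but the keeper at (430,465) is untouched. I'll move above the keeper's outer side, keeping the height.

Call:
step_arm:
  commands:
    - {"gripper":1,"x":0,"y":25,"z":0,"spin":0}
    - {"gripper":1,"x":0,"y":25,"z":0,"spin":0}
    - {"gripper":1,"x":0,"y":25,"z":0,"spin":0}
    - {"gripper":1,"x":20,"y":28,"z":0,"spin":0}
    - {"gripper":1,"x":25,"y":0,"z":0,"spin":0}
    - {"gripper":1,"x":25,"y":0,"z":0,"spin":0}
    - {"gripper":1,"x":26,"y":0,"z":0,"spin":0}
    - {"gripper":1,"x":0,"y":0,"z":0,"spin":0}
    - {"gripper":1,"x":0,"y":0,"z":0,"spin":0}
    - {"gripper":1,"x":0,"y":0,"z":0,"spin":0}

```text
time: 15.6
eef_pos: [0.646, -0.0834, 0.0699]
tcp_rot: [0.729, 0.684, -0.0, -0.0]
contact_force: [0.0, 0.0, -0.1]
opening: 0.002
finger_force: 0.0
```

```bash
python3 -c "
from tip import *
togo(-48,-105,.006)
for n in('side','top'):
  c=read_camera(n)
  cv2.imwrite('pics/'+n+'6.png',cv2.resize(c['color'][120:225,180:320,::-1],(800,600),interpolation=cv2.INTER_CUBIC))
  for k in('orange','green','yellow'):
    for q in blobs(c,*COL[k]): print(n,k,q[0],q[1].round(1),jig(ray(c,*q[1],.044)).round(1))"
```

```text
t 15.6 tcp jig [ -46.9 -102. ] z 0.0699 toolx deg rel jig 0.03 tool move mm [-1.1  3.1 63.9] F [ 0.   0.  -0.1] op 0.0
side orange 237 [246.7 185. ] [-8.  -1.6]
side orange 408 [302.9 208.3] [-110.1 -160.5]
side orange 130 [204.2 212.7] [-108.9  127.4]
side green 14 [206.1  35.6] [848.  120.5]
side green 171 [244.8 159.6] [102.1  -1.7]
side yellow 111 [271.  198.2] [-65.7 -70.7]
side yellow 392 [316.5 266.8] [-312.5 -169.6]
top orange 83 [266.2 238.9] [-81.4 130.1]
top green 222 [208.1 193.6] [108.2  -0.2]
top yellow 162 [341.  147.2] [-305.4 -173.2]
```

View pics/side6.png

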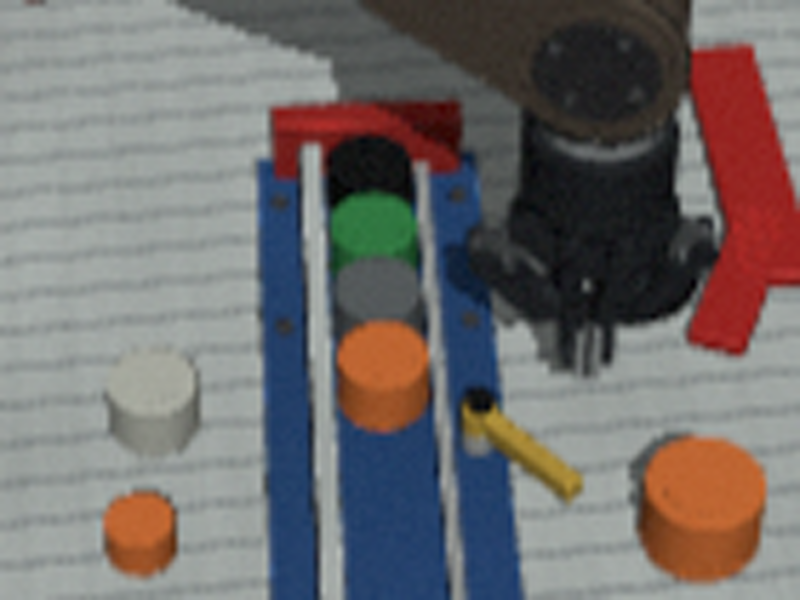

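The row is tight against the red stop: black (370,165), green (375,225), grey (378,290), orange (382,360). The keeper is still open, with its knob at (480,402) and tip at (572,487). I'll lower the fingers on the keeper's outer side.

Call:
step_arm:
  commands:
    - {"gripper":1,"x":2,"y":5,"z":0,"spin":0}
    - {"gripper":1,"x":0,"y":0,"z":15,"spin":0}
    - {"gripper":1,"x":0,"y":0,"z":15,"spin":0}
    - {"gripper":1,"x":0,"y":0,"z":15,"spin":0}
    - {"gripper":1,"x":0,"y":0,"z":10,"spin":0}
    - {"gripper":1,"x":0,"y":0,"z":8,"spin":0}
    - {"gripper":1,"x":0,"y":0,"z":0,"spin":0}
    - {"gripper":1,"x":0,"y":0,"z":0,"spin":0}
    - {"gripper":1,"x":0,"y":0,"z":0,"spin":0}
    - {"gripper":1,"x":0,"y":0,"z":0,"spin":0}

```text
time: 16.7
eef_pos: [0.6524, -0.0814, 0.0088]
tcp_rot: [0.729, 0.684, 0.0, 0.001]
contact_force: [0.4, 0.1, -0.2]
opening: 0.004
finger_force: 0.0
```

```bash
python3 -c "
from tip import *
c=tip(); togo(-50.5,-96.4,.006)
for q in blobs(c,*COL['yellow']): print(q[0],q[1].round(1))"
```

```text
t 16.7 tcp jig [ -44.5 -108.2] z 0.0088 toolx deg rel jig 0.05 tool move mm [ -68.4 -108.2  -23.4] F [ 0.4  0.1 -0.2] op 0.0
195 5 281 285 z 0.044 jig [ -55.  -107.8]
196 5 281 285 z 0.042 jig [ -56.9 -108. ]
197 5 281 285 z 0.037 jig [ -57.1 -107.4]
198 5 281 285 z 0.032 jig [ -56.9 -108.2]
199 1 281 281 z 0.027 jig [ -56.3 -102.4]
t 16.75 tcp jig [ -44.5 -108. ] z 0.0087 toolx deg rel jig 0.05 tool move mm [ -6.  -11.7   2.7] F [-0.  -0.3 -0. ] op 0.0
109 [271.  198.2]
395 [316.4 266.8]
```

Call:
step_arm:
  commands:
    - {"gripper":1,"x":0,"y":0,"z":3,"spin":0}
    - {"gripper":1,"x":-3,"y":-5.8,"z":0,"spin":0}
    - {"gripper":1,"x":-3,"y":-5.8,"z":0,"spin":0}
    - {"gripper":1,"x":-7.6,"y":-6.5,"z":0,"spin":0}
    - {"gripper":1,"x":-7.6,"y":-6.5,"z":0,"spin":0}
    - {"gripper":1,"x":-4.4,"y":-8.8,"z":0,"spin":0}
    - {"gripper":1,"x":-4.4,"y":-8.8,"z":0,"spin":0}
    - {"gripper":1,"x":-1.8,"y":-7.7,"z":0,"spin":0}
    - {"gripper":1,"x":-1.8,"y":-7.7,"z":0,"spin":0}
    - {"gripper":1,"x":0,"y":0,"z":0,"spin":0}

```text
time: 17.75
eef_pos: [0.5906, -0.1113, 0.0046]
tcp_rot: [0.729, 0.684, -0.001, -0.001]
contact_force: [0.9, 0.5, 0.3]
opening: -0.004
finger_force: 0.0
```

```bash
python3 -c "
from tip import *
togo(-75.5,-31.5,.006)
c=read_camera('side');cv2.imwrite('pics/s7.png',cv2.resize(c['color'][140:225,210:320,::-1],(800,600),interpolation=cv2.INTER_CUBIC))
for q in blobs(c,*COL['yellow']): print(q[0],q[1].round(1),jig(ray(c,*q[1],.036)).round(1))"
```

```text
t 17.75 tcp jig [-78.3 -48.4] z 0.0046 toolx deg rel jig 0.04 tool move mm [  2.8 -16.9  -1.4] F [0.9 0.5 0.3] op -0.0
43 [256.  204.8] [-81.8 -24.8]
391 [316.5 266.8] [-307.5 -171.3]
```

View pics/s7.png

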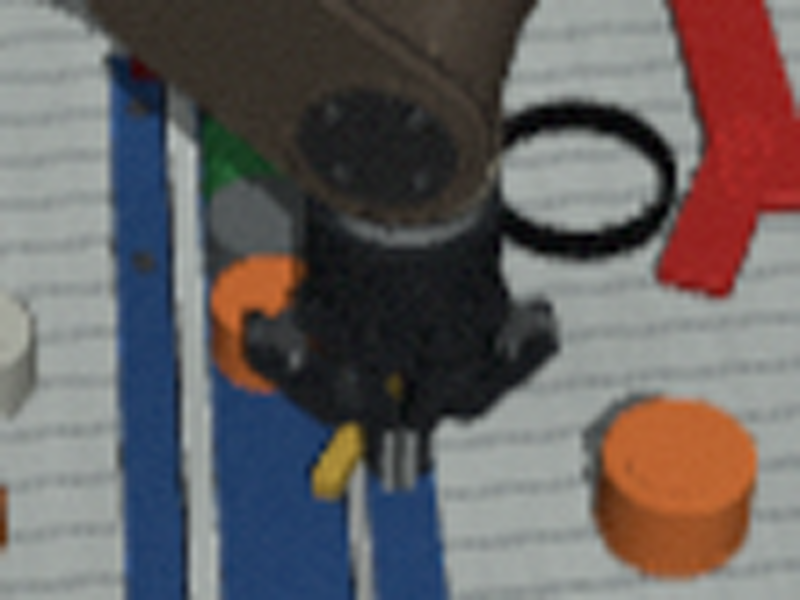

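The keeper is swinging as planned: its tip is now over the channel at crop (335,480), the fingers are at (400,460) behind it, and the row is untouched. I'll continue the arc.

Call:
step_arm:
  commands:
    - {"gripper":1,"x":1.5,"y":-8.5,"z":0,"spin":0}
    - {"gripper":1,"x":1.5,"y":-8.5,"z":0,"spin":0}
    - {"gripper":1,"x":4,"y":-6,"z":0,"spin":0}
    - {"gripper":1,"x":4,"y":-6,"z":0,"spin":0}
    - {"gripper":1,"x":4,"y":-6,"z":0,"spin":0}
    - {"gripper":1,"x":5,"y":-4,"z":0,"spin":0}
    - {"gripper":1,"x":4,"y":-4,"z":0,"spin":0}
    - {"gripper":1,"x":3,"y":-3,"z":0,"spin":0}
    - {"gripper":1,"x":2,"y":0,"z":0,"spin":0}
    - {"gripper":1,"x":0,"y":0,"z":0,"spin":0}

```text
time: 18.8
eef_pos: [0.5476, -0.0788, 0.0047]
tcp_rot: [0.729, 0.684, -0.0, -0.0]
contact_force: [0.1, 0.5, 0.3]
opening: 0.002
finger_force: 0.0
```

```bash
python3 -c "
from tip import *
togo(-43.5,-2,.006)"
```

```text
t 18.8 tcp jig [-48.7  -3.5] z 0.0047 toolx deg rel jig 0.06 tool move mm [ 5.2 -1.5 -1.3] F [0.1 0.5 0.3] op 0.0
```

Call:
step_arm:
  commands:
    - {"gripper":1,"x":1,"y":0,"z":0,"spin":0}
    - {"gripper":1,"x":1,"y":0,"z":0,"spin":0}
    - {"gripper":1,"x":1,"y":0,"z":0,"spin":0}
    - {"gripper":1,"x":1,"y":0,"z":0,"spin":0}
    - {"gripper":1,"x":0.5,"y":0,"z":0,"spin":0}
    - {"gripper":1,"x":0.5,"y":0,"z":0,"spin":0}
    - {"gripper":1,"x":0.5,"y":0,"z":0,"spin":0}
    - {"gripper":1,"x":0.5,"y":0,"z":0,"spin":0}
    - {"gripper":1,"x":0,"y":0,"z":0,"spin":0}
    - {"gripper":1,"x":0,"y":0,"z":0,"spin":0}

```text
time: 19.8
eef_pos: [0.5482, -0.0742, 0.0048]
tcp_rot: [0.729, 0.684, -0.001, 0.0]
contact_force: [-1.1, -5.4, -0.9]
opening: -0.0
finger_force: 2.4
```

```bash
python3 -c "
from tip import *
togo(-43.5,-2,.006)"
```

```text
t 19.8 tcp jig [-44.   -3.8] z 0.0048 toolx deg rel jig 0.07 tool move mm [ 0.5 -1.8 -1.2] F [-1.1 -5.4 -0.9] op -0.0
```

5.4 N at the expected closed position, so this is the hard stop. I'll add one small nudge, then back off and rise clear.

Call:
step_arm:
  commands:
    - {"gripper":1,"x":1,"y":0,"z":0,"spin":0}
    - {"gripper":1,"x":0,"y":0,"z":0,"spin":0}
    - {"gripper":1,"x":-3,"y":0,"z":0,"spin":0}
    - {"gripper":1,"x":-6,"y":0,"z":0,"spin":0}
    - {"gripper":1,"x":-15,"y":0,"z":0,"spin":0}
    - {"gripper":1,"x":-25,"y":0,"z":0,"spin":0}
    - {"gripper":1,"x":-25,"y":0,"z":-10,"spin":0}
    - {"gripper":1,"x":0,"y":0,"z":-40,"spin":0}
    - {"gripper":1,"x":0,"y":0,"z":-45,"spin":0}
    - {"gripper":1,"x":0,"y":0,"z":-45,"spin":0}

```text
time: 20.8
eef_pos: [0.5432, -0.1469, 0.146]
tcp_rot: [0.73, 0.684, 0.0, -0.001]
contact_force: [1.1, 0.1, -0.2]
opening: 0.002
finger_force: 0.0
```

Call:
step_arm:
  commands:
    - {"gripper":1,"x":-45,"y":0,"z":-20,"spin":0}
    - {"gripper":1,"x":-45,"y":0,"z":0,"spin":0}
    - {"gripper":1,"x":-45,"y":0,"z":0,"spin":0}
    - {"gripper":1,"x":-45,"y":0,"z":0,"spin":0}
    - {"gripper":1,"x":-45,"y":0,"z":0,"spin":0}
    - {"gripper":1,"x":-45,"y":0,"z":0,"spin":0}
    - {"gripper":1,"x":-30,"y":0,"z":0,"spin":0}
    - {"gripper":1,"x":0,"y":0,"z":0,"spin":0}
    - {"gripper":1,"x":0,"y":0,"z":0,"spin":0}
    - {"gripper":1,"x":0,"y":0,"z":0,"spin":0}

```text
time: 21.8
eef_pos: [0.5245, -0.4446, 0.1645]
tcp_rot: [0.729, 0.684, 0.0, -0.0]
contact_force: [-0.2, 0.2, -0.4]
opening: 0.003
finger_force: 0.0
```

```bash
python3 -c "
from tip import *
togo(-43.5,-2,.006)
for n in('side','top'):
  c=read_camera(n)
  for k in('orange','green','yellow'):
    for a,ce,mk in blobs(c,*COL[k]):
      print(n,k,a,ce.round(1),jig(ray(c,*ce,.044)).round(1))
      if k=='yellow' and a<140:
        p=np.array([jig(ray(c,u,v,.036)) for v,u in np.argwhere(mk)],np.float32); f=cv2.fitLine(p,cv2.DIST_L2,0,.01,.01).ravel(); print('keeper',f.round(3),p.min(0).round(1),p.max(0).round(1))"
```

```text
t 21.8 tcp jig [-415.2   -4. ] z 0.1645 toolx deg rel jig 0.07 tool move mm [371.6  -1.5 158.9] F [-0.2  0.2 -0.4] op 0.0
side orange 38 [241.5 183.3] [-0.1 13.9]
side orange 417 [302.8 208.3] [-110.4 -160.1]
side orange 134 [204.1 212.7] [-108.7  127.6]
side green 39 [204.7  38.5] [826.  126.1]
side yellow 396 [316.4 266.8] [-312.5 -169.5]
top orange 286 [274.3 147.7] [ -92.2 -159.1]
top orange 166 [240.  195.7] [7.8 0.5]
top orange 81 [266.4 238.9] [-82. 130.]
top green 227 [207.9 193.7] [1.088e+02 1.000e-01]
top yellow 166 [341.  147.3] [-305.4 -172.9]
top yellow 59 [250.8 192.4] [-25.6 -11.9]
keeper [ 6.0000e-03  1.0000e+00 -2.5577e+01 -1.2734e+01] [-31.1 -42.7] [-20.5  18. ]
```

The keeper is straight across (0.006 rad), the row is home, and the tape measure and both orange decoys have not moved. Handing in.

```bash
python3 -c "
from plant import *
print(sign_off())"
```

```text
the job is handed in; nothing more can be done
None
```

The four caps are home against the red stop, the yellow keeper is closed across the channel behind them, the arm is clear, and the job is handed in (no verdict was returned).

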